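# Set the stop collar on the press spindle's flat and hold it

### The job

On the little stamping press, first take the bare spindle on top between the fingers, feel for its set-screw flat and turn the spindle until that flat faces squarely to the front of the press (the side away from the long lever). Then pick up the loose iron collar, lower it over the spindle with its thumb-screw to the front so that it slides down on the flat and sits level, fully down on the spindle's shoulder. Finish while still gripping the collar there and pressing it down firmly, ready for the screw to be tightened, and leave the cup, baren, burnisher and square alone.

Things in the scene. Friction and masses are not known exactly. Their poses are not given: they have to be found in the camera images.
- press: Wooden stamping press fixed on the table: base 160 x 200 x 30 mm (x, y, z), head beam 80 x 200 mm with its flat top 140 mm above the table, long iron lever from the head 350 mm to the back (+x), below 160 mm height. Origin: centre of its underside, on the table straight below the spindle's axis. Its -x axis points to its front (roughly to the robot), z up.
- spindle (a joint): Angle of the vertical spindle (rad, positive counter-clockwise from above, range -2.6 to 2.6). 0: its flat faces squarely to the press's front. At angle a the flat's outward normal is the press's -x axis turned by a about z. It starts at 0.6 to 1.7, turns stiffly (about 0.12 N m of friction) and stays where it is left.
- shoulder (a point): Point on the spindle's axis at the level of its shoulder, 160 mm above the table; it turns with the spindle, its -x axis being the flat's outward normal. The shoulder is a disc of 44 mm diameter, 20 mm above the head beam; the shaft rises from it.
- shaft_top (a point): Centre of the shaft's top, 40 mm above the shoulder (last 4 mm tapered by 2.8 mm). The shaft is 28 mm thick with one upright flat along its whole length, 8 mm from the axis (D section, visible from above). Gripped with one pad flush on the flat it measures 22 mm, the grip's middle being 3 mm from the axis away from the flat; gripped elsewhere, up to 28 mm.
- collar: Loose iron collar flat on the table beside the press: 52 mm outer diameter, 28 mm high, 0.2 to 0.33 kg, D-shaped through bore clearing the shaft by 1.3 mm all round. Origin: centre of its underside, on the bore's axis, z up. The bore's straight side and the thumb-screw are on its -x side; two grip flats 24 mm long, 52 mm apart, on +y and -y. Seated, its origin is at the shoulder point.
- set_screw (a point): Outer end of the collar's brass-headed thumb-screw: 46 mm from the collar's axis on its -x side, 14 mm above its underside; the head is 16 mm in diameter, 10 mm long.
- cup: Bystander: squat black ceramic cup, 72 mm across the mouth, 60 mm high, on the table on the other side of the press from the collar. Origin: centre of its underside.
- baren: Bystander: bamboo baren, disc of 124 mm diameter and 14 mm thick with a grip strap rising to 34 mm, far left. Origin: centre of its underside.
- burnisher: Bystander: boxwood burnisher, 185 mm long, up to 26 mm wide, 16 mm high, lying across in front of the robot. Origin: under the middle of its handle.
- square: Bystander: flat iron square, arms 150 mm (along its x) and 111 mm (along its y), 5 mm thick, far right. Origin: underside, at the corner.
Things that resemble listed ones, but are neither listed nor needed, are in the scene too. Several things look just like the collar: the one meant starts farthest to the robot's right.

How it is judged:
By the outcome, as a careful person would: the job done as asked, in the order asked, and still so for the second after the job is handed in, while the arm keeps its last pose, push and grip.
It also fails if it takes over 56 s, if anything falls off the work surface, if the arm or the gripper's body presses on something with over 40 N, if the wrist force passes 120 N, or if a joint passes its speed limit or range.

### The arm

A 7-joint arm with a two-finger parallel gripper is mounted at the origin on the work surface. World frame = base frame: x ahead of the robot, y to its left, z up, the work surface at z = 0. Lengths are in m, angles in rad, forces in N, time in s.
With the tool pointing down it reaches from about 0.425 to 0.875 m from the base axis. Payload 4.7 kg.
Tool frame: the origin (TCP) lies between the finger pads; the fingertips stand 17 mm ahead of it and the grasp point (between the pads) lies 2 mm behind it; z points along the fingers, y is the line along which they close (so a half turn about z gives the same grasp; the last joint's range is limited). The gripper opens to 87 mm and grips with 3 to 60 N. Pads are 19 mm wide; open, the fingers measure 117 mm over their backs; the gripper's body (75 mm by 190 mm) begins 51 mm behind the grasp point.
Start: joints at [-1.206, 0.321, -0.07, 1.45, 0.023, 1.371, -0.057], TCP at [0.223, 0.61, 0.24] pointing down, gripper open.
Joint ranges: [-2.86, 2.86], [-0.3, 2.09], [-1.38, 1.24], [0.06, 2.45], [-1.56, 4.7], [0.09, 2.05], [-2.69, 2.69]. Speed limits (rad/s): [2.57, 2.57, 3.14, 3.14, 3.14, 3.14, 3.14].

### API

Orientations are given as a rotation vector (axis times angle).
In Python, from plant import * gives the robot as it stands.
- The arm moves only by the tool servo_tool, never from a script. Its argument "motion" is one flat list of numbers, 5 for each row, row after row: the shift along the world's x, y, z in cm, then the turn about the world's z in degrees, then the finger opening in cm, from 0 to 8.7. In form: [tx, ty, tz, roll, claw, tx, ty, tz, roll, claw, ...]. A call has exactly 10 rows; each row is the pose to reach, as a shift and turn from the pose commanded when the call began; what a row does not reach only later rows make up. A row lasts 1/8 s, in which the tool goes at most 62.5 mm and 10.7 degrees, less where a joint would pass 70% of its speed; a pose out of reach is approached as far as the arm can. A call with a gripper value outside its range is refused whole. The fingers move at their own pace and stop on an object; "squeeze" is the grip in N (left out, the last holds). Time passes only in rows, so rows that repeat a pose let the fingers close, or fill a call up. It gives the time, the measured TCP pose, the force, the opening and the grip force at its end, in the units of the state.
- sense(): the state, without advancing time (a new reading comes with each control period).
- snapshot(name): name is "scene" or "top"; returns a dict with "color" (480x640x3 uint8, blue, green, red), "range_z" (480x640 float32, m along the optical axis (not along the pixel's ray), 0 where there is no reading), "intrinsics" (3x3 intrinsics, pixels), "world_from_camera" (4x4, takes a point from camera to world coordinates). Camera axes: x right, y down, z forward; pixel columns grow to the right and rows downward; lengths in m; the calibration is good to about 2 mm. A picture is of the moment at which its call begins.
- finish_job(): hands the job in; it is judged then, once.
The state is a dict: "clock": time; "q": joint angles; "joint_vel": joint speeds; "effort": joint torques, N m; "tcp_pos": TCP position; "ee_rot": TCP orientation; "contact_force": force on the tool from outside, world axes, zero at the start; "wrist_torque": the same for the moment, N m; "opening": finger opening in m; "finger_force": force on a finger pad.
Only numpy, scipy, OpenCV 4.12 (cv2) and the standard library are available. Lean on these libraries where they do the work, as an engineer would, in place of code of your own. Each camera call takes 0.05 s, during which the arm holds its last target. There are 200 camera calls.

## Working session

There is one attempt and no reset: what is moved stays moved. The work goes in short steps, Python scripts to look and compute and a tool call to move; the robot and the scene stay as the last step left them, time stands still between calls to the robot, and variables do not carry over. Pictures are saved under pics/ and viewed, at most 10 in all, crops included, and the job is handed in when it is done.

Besides the shell and the picture viewer there is one more tool, called as name(argument=value, ...) on one line, values as JSON. servo_tool: Moves the arm, as the interface text tells. Its arguments: {"type":"object","properties":{"motion":{"type":"array","items":{"type":"number"}},"squeeze":{"type":"number"}},"required":["motion"]}

```bash
mkdir -p pics; cat > h.py <<'E'
import numpy as np, cv2
from plant import *
def pts(s):
    K=s["intrinsics"];T=s["world_from_camera"];z=s["range_z"]
    v,u=np.mgrid[:480,:640]
    p=np.stack([(u-K[0,2])/K[0,0]*z,(v-K[1,2])/K[1,1]*z,z],-1)
    return p@T[:3,:3].T+T[:3,3]
def ray(s,u,v,h):
    K=s["intrinsics"];T=s["world_from_camera"]
    d=T[:3,:3]@np.linalg.solve(K,[u,v,1.]);o=T[:3,3]
    return o+d*(h-o[2])/d[2]
E
python3 - <<'E'
from h import *
for n in("scene","top"):
    s=snapshot(n);cv2.imwrite(f"pics/{n}0.png",s["color"]);print(n,s["world_from_camera"].round(3).tolist(),s["intrinsics"].round(1).tolist())
    np.save(n+"0.npy",s,allow_pickle=True)
print(sense())
E
```

```text
scene [[-0.565, 0.623, -0.541, 1.083], [0.825, 0.429, -0.368, 0.444], [0.003, -0.654, -0.756, 0.954], [0.0, 0.0, 0.0, 1.0]] [[515.6, 0.0, 324.2], [0.0, 515.6, 239.9], [0.0, 0.0, 1.0]]
top [[0.003, -0.987, 0.163, 0.315], [-1.0, -0.001, 0.011, 0.008], [-0.011, -0.163, -0.987, 1.271], [0.0, 0.0, 0.0, 1.0]] [[465.7, 0.0, 316.7], [0.0, 465.7, 243.2], [0.0, 0.0, 1.0]]
{'clock': 0.1, 'q': array([-1.20588771,  0.32171182, -0.07013152,  1.45153357,  0.02261871,
        1.37081876, -0.05688729]), 'joint_vel': array([-0.00010984, -0.0021764 ,  0.0008629 , -0.00406338,  0.00018421,
       -0.00103413, -0.00116731]), 'effort': array([-3.14848683e-05, -4.92572236e+01, -4.06019753e-01, -3.13401067e+01,
       -6.44389959e-02,  3.94496543e-02,  8.68954112e-05]), 'tcp_pos': array([0.22324057, 0.60996688, 0.23860506]), 'ee_rot': array([-5.48056407e-01, -3.09321706e+00,  2.62640660e-03]), 'contact_force': array([ 0.31038009, -0.83033663,  0.0996404 ]), 'wrist_torque': array([-0.03761792, -0.02999051, -0.01237447]), 'finger_force': 0.0, 'opening': 0.08712330417694952}
```

View pics/top0.png

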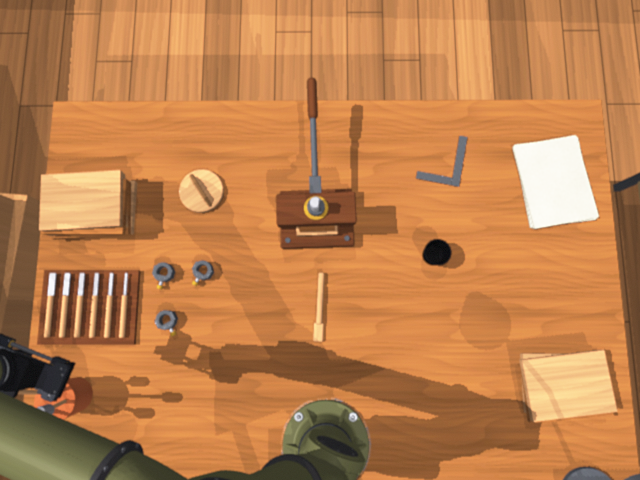

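View pics/scene0.png

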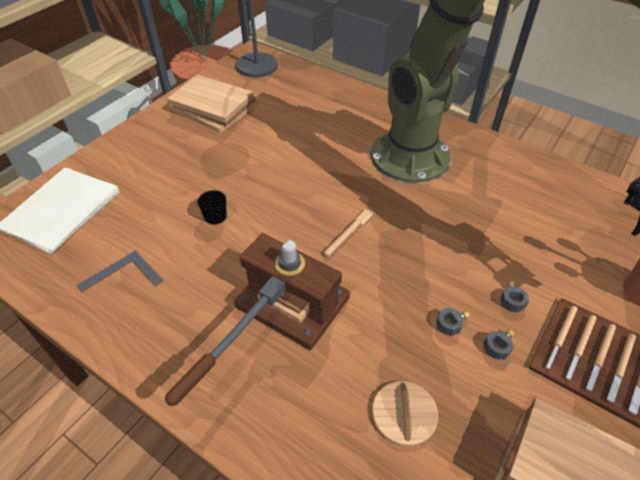

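The top view shows the press's spindle at (316,206) and three collars at (163,272), (203,271) and (167,320). The rightmost one for the robot is (203,271), with its brass screw at about (197,283). The cup is at (436,252).

```bash
python3 - <<'E'
from h import *
s=np.load("top0.npy",allow_pickle=True).item();c=s["color"];t=np.load("scene0.npy",allow_pickle=True).item()
a=cv2.resize(c[170:260,265:370],None,fx=5,fy=5,interpolation=cv2.INTER_CUBIC)[:, :400+120]
b=cv2.resize(c[250:300,180:230],None,fx=5,fy=5,interpolation=cv2.INTER_CUBIC)
d=cv2.resize(t["color"][225:285,255:330],None,fx=4,fy=4,interpolation=cv2.INTER_CUBIC)
im=np.zeros((500,800,3),np.uint8);im[:450,:520]=a[:450,:520];im[:250,530:780]=b;im[255:495,500:800]=d
cv2.imwrite("pics/crop.png",im)
for nm,q in(("top",s),("scene",t)):
    P=pts(q);z=P[...,2]
    # shaft top
    r=(np.abs(P[...,0]-0.5)<.2)&(np.abs(P[...,1])<.12)
    for lo,hi in((.19,.21),(.135,.145),(.155,.165)):
        m=r&(z>lo)&(z<hi);pp=P[m]
        if m.sum()>3:print(nm,lo,m.sum(),pp.mean(0).round(4),pp.min(0).round(3),pp.max(0).round(3))
    m=r&(abs(z-.14)<.005)
    print(cv2.minAreaRect(P[m][:,:2].astype(np.float32)*1000))
    m=(z>.02)&(z<.034)&(P[...,0]>.15)&(P[...,0]<.32)&(P[...,1]>.15)&(P[...,1]<.5)
    n,l,st,ce=cv2.connectedComponentsWithStats(m.astype(np.uint8))
    for i in range(1,n):
        if st[i,4]>60:
            print(nm,"comp",ce[i].round(1),st[i,4],cv2.minEnclosingCircle(P[l==i][:,:2].astype(np.float32)*1000))
    hsv=cv2.cvtColor(q["color"],cv2.COLOR_BGR2HSV)
E
```

```text
top 0.19 91 [0.5897 0.0265 0.199 ] [0.577 0.018 0.191] [0.604 0.037 0.204]
top 0.135 2183 [0.5918 0.0221 0.1397] [ 0.547 -0.076  0.135] [0.688 0.12  0.145]
top 0.155 134 [0.5849 0.0226 0.1598] [0.569 0.003 0.155] [0.607 0.045 0.164]
((619.0696411132812, 23.57360076904297), (138.50885009765625, 196.61766052246094), 1.6589787006378174)
top comp [164.5 323.8] 149 ((315.33514404296875, 425.19573974609375), 27.667896270751953)
scene 0.19 144 [0.5944 0.0301 0.1988] [0.578 0.018 0.19 ] [0.606 0.04  0.204]
scene 0.135 2764 [0.6013 0.0291 0.1408] [ 0.548 -0.074  0.135] [0.677 0.12  0.145]
scene 0.155 187 [0.5984 0.0324 0.1605] [0.569 0.004 0.155] [0.613 0.049 0.165]
((613.9678955078125, 24.28839874267578), (126.91045379638672, 194.41351318359375), 1.6903369426727295)
scene comp [517.  291.2] 220 ((298.755126953125, 425.7032165527344), 32.803226470947266)
```

View pics/crop.png

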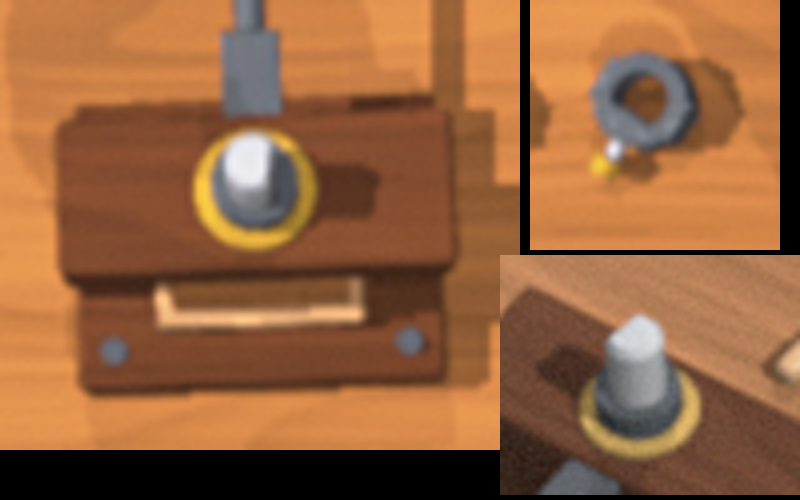

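The crop shows the D-shaped shaft top with its flat facing image right (-y) and slightly to the front, so the angle is about 1.3 to 1.6. The collar's screw points front-left, from ring centre (203,270) to head (200.5,283).

```bash
cat > m.py <<'E'
from h import *
import sys
def collar(s,x0,x1,y0,y1,zl=.022,zh=.034):
    P=pts(s);z=P[...,2];hsv=cv2.cvtColor(s["color"],cv2.COLOR_BGR2HSV)
    reg=(P[...,0]>x0)&(P[...,0]<x1)&(P[...,1]>y0)&(P[...,1]<y1)
    iron=reg&(hsv[...,1]<110)&(hsv[...,2]<170)
    brass=reg&(hsv[...,0]>20)&(hsv[...,0]<34)&(hsv[...,1]>150)
    m=iron&(z>zl)&(z<zh)
    print("iron",m.sum(),(cv2.minEnclosingCircle(P[m][:,:2].astype(np.float32)*1000)),P[m].mean(0).round(4))
    v,u=np.nonzero(brass)
    print("brass",brass.sum(),P[brass].mean(0).round(4),P[brass].max(0).round(3),"ray",ray(s,u.mean(),v.mean(),zl-.006).round(4))
E
python3 - <<'E'
from m import *
for n in("top","scene"):
    s=np.load(n+"0.npy",allow_pickle=True).item();P=pts(s);z=P[...,2]
    collar(s,.3,.5,.22,.33)
    hsv=cv2.cvtColor(s["color"],cv2.COLOR_BGR2HSV)
    # ring
    reg=(abs(P[...,0]-.59)<.05)&(abs(P[...,1]-.025)<.05)&(z>.13)
    b=(reg&(hsv[...,0]>20)&(hsv[...,0]<34)&(hsv[...,1]>120)).astype(np.uint8)
    cn=max(cv2.findContours(b,cv2.RETR_EXTERNAL,cv2.CHAIN_APPROX_NONE)[0],key=len)
    q=np.array([ray(s,*p[0],.141)[:2] for p in cn])*1000
    print(n,"ring",cv2.fitEllipse(cv2.convexHull(q.astype(np.float32))),"z",np.median(P[b>0][:,2]))
    # edges
    for nm,lo,hi,f,yr in(("beamfront",.135,.146,np.min,.09),("beamback",.135,.146,np.max,.09),("basefront",.025,.035,np.min,.09)):
        m=(abs(P[...,1]-.023)<yr)&(z>lo)&(z<hi)&(abs(P[...,0]-.59)<.1)
        if nm=="beamback": m&=(abs(P[...,1]-.023)>.03)
        p=P[m];k=np.round(p[:,1]/.005)
        L=np.array([[y*.005,f(p[k==y,0])] for y in np.unique(k)])
        for _ in range(3):
            c=np.polyfit(L[:,0],L[:,1],1);r=abs(L[:,1]-np.polyval(c,L[:,0]));L=L[r<max(2*np.median(r),1e-4)]
        print(n,nm,"yaw",-np.degrees(np.arctan(c[0])).round(2),"x@.023",np.polyval(c,.023).round(4),len(L))
    m=reg&(z>.194)&(z<.204); p=P[m]
    print("top pts",cv2.minAreaRect(p[:,:2].astype(np.float32)*1000),p[:,:2].mean(0))
E
```

```text
iron 94 ((447.28411865234375, 325.8887939453125), 24.539831161499023) [0.4466 0.3177 0.0272]m.py:11: RuntimeWarning: Mean of empty slice.
  print("brass",brass.sum(),P[brass].mean(0).round(4),P[brass].max(0).round(3),"ray",ray(s,u.mean(),v.mean(),zl-.006).round(4))
  ret = um.true_divide(
Traceback (most recent call last):
  File "m.py", line 11, in collar
    print("brass",brass.sum(),P[brass].mean(0).round(4),P[brass].max(0).round(3),"ray",ray(s,u.mean(),v.mean(),zl-.006).round(4))
                                                        ~~~~~~~~~~~~^^^
ValueError: zero-size array to reduction operation maximum which has no identity
```

```bash
cat > n.py <<'E'
from m import *
for n in("top","scene"):
    s=np.load(n+"0.npy",allow_pickle=True).item();P=pts(s);z=P[...,2]
    collar(s,.36,.51,.26,.372)
    hsv=cv2.cvtColor(s["color"],cv2.COLOR_BGR2HSV)
    reg=(abs(P[...,0]-.59)<.05)&(abs(P[...,1]-.025)<.05)&(z>.13)
    b=(reg&(hsv[...,0]>20)&(hsv[...,0]<34)&(hsv[...,1]>120)).astype(np.uint8)
    cn=max(cv2.findContours(b,cv2.RETR_EXTERNAL,cv2.CHAIN_APPROX_NONE)[0],key=len)
    q=np.array([ray(s,*map(float,p[0]),.141)[:2] for p in cn])*1000
    print(n,"ring",cv2.fitEllipse(cv2.convexHull(q.astype(np.float32))),"z",np.median(P[b>0][:,2]))
    for nm,lo,hi,f,yr in(("beamfront",.135,.146,np.min,.09),("beamback",.135,.146,np.max,.09),("basefront",.025,.035,np.min,.09)):
        m=(abs(P[...,1]-.023)<yr)&(z>lo)&(z<hi)&(abs(P[...,0]-.59)<.1)
        if nm=="beamback": m&=(abs(P[...,1]-.023)>.03)
        p=P[m];k=np.round(p[:,1]/.005)
        if len(p)<10: continue
        L=np.array([[y*.005,f(p[k==y,0])] for y in np.unique(k)])
        for _ in range(3):
            c=np.polyfit(L[:,0],L[:,1],1);r=abs(L[:,1]-np.polyval(c,L[:,0]));L=L[r<max(2*np.median(r),1e-4)]
        print(n,nm,"yaw",-np.degrees(np.arctan(c[0])).round(2),"x@.023",np.polyval(c,.023).round(4),len(L))
    m=reg&(z>.194)&(z<.204); p=P[m]
    print("top pts",cv2.minAreaRect(p[:,:2].astype(np.float32)*1000),p[:,:2].mean(0))
E
python3 n.py
```

```text
iron 205 ((447.24896240234375, 332.7799377441406), 28.133073806762695) [0.4471 0.3319 0.0271]
brass 4 [0.4138 0.3539 0.0209] [0.415 0.355 0.021] ray [0.4142 0.3552 0.016 ]
top ring ((600.76611328125, 18.477031707763672), (55.078956604003906, 76.10797119140625), 47.398468017578125) z 0.14344937739141528
top beamfront yaw 2.11 x@.023 0.5514 23
top beamback yaw 2.26 x@.023 0.6294 10
top basefront yaw 2.05 x@.023 0.5116 23
top pts ((590.2423095703125, 27.156749725341797), (27.017370223999023, 19.09223175048828), 0.4674103856086731) [0.58976773 0.02654128]
iron 356 ((448.14306640625, 334.8866882324219), 28.441848754882812) [0.4497 0.3351 0.0283]m.py:11: RuntimeWarning: Mean of empty slice.
  print("brass",brass.sum(),P[brass].mean(0).round(4),P[brass].max(0).round(3),"ray",ray(s,u.mean(),v.mean(),zl-.006).round(4))
  ret = um.true_divide(
Traceback (most recent call last):
  File "n.py", line 4, in <module>
    collar(s,.36,.51,.26,.372)
    ~~~~~~^^^^^^^^^^^^^^^^^^^^
  File "m.py", line 11, in collar
    print("brass",brass.sum(),P[brass].mean(0).round(4),P[brass].max(0).round(3),"ray",ray(s,u.mean(),v.mean(),zl-.006).round(4))
                                                        ~~~~~~~~~~~~^^^
ValueError: zero-size array to reduction operation maximum which has no identity
```

servo_tool(motion=[6, -6, 3, 8, 5, 10, -12, 3, 18, 5, 14, -18, 3, 18, 5, 18, -24, 3, 18, 5, 22, -30, 3, 18, 5, 25, -36, 3, 18, 5, 28, -42, 3, 18, 5, 31, -48, 3, 18, 5, 34, -53, 3, 18, 5, 36.7, -58.6, 3, 18, 5])

```text
clock: 1.35
tcp_pos: [0.5572, 0.0874, 0.2694]
ee_rot: [-0.057, -3.141, -0.0]
contact_force: [0.6, 0.1, -0.3]
opening: 0.05
finger_force: 0.0
```

servo_tool(motion=[0, 0, 0, 0, 5, 0, 0, 0, 0, 5, 0, 0, 0, 0, 5, 0, 0, 0, 0, 5, 0, 0, -3, 0, 5, 0, 0, -6, 0, 5, 0, 0, -7, 0, 5, 0, 0, -8, 0, 5, 0, 0, -8, 0, 5, 0, 0, -8, 0, 5])

```text
clock: 2.6
tcp_pos: [0.5572, 0.0893, 0.1905]
ee_rot: [0.057, 3.14, 0.001]
contact_force: [0.6, 0.0, -0.2]
opening: 0.0503
finger_force: 0.0
```

```bash
python3 - <<'E'
from h import *
s=snapshot("scene");t=snapshot("top")
a=cv2.resize(s["color"][190:310,210:360],None,fx=4,fy=4,interpolation=cv2.INTER_CUBIC)
cv2.imwrite("pics/g1.png",a);print(sense())
E
```

```text
{'clock': 2.7, 'q': array([-0.50869415,  0.16877233,  0.337758  ,  1.74776909, -0.0592873 ,
        1.23338242,  1.37833746]), 'joint_vel': array([ 0.000957  , -0.00083272,  0.0008316 ,  0.00319576,  0.0002606 ,
       -0.00127238, -0.00108926]), 'effort': array([-2.83717678e-02, -3.72806668e+01,  1.88743874e+00, -2.99724466e+01,
        2.96248659e-02,  8.01098719e-02, -3.25530855e-04]), 'tcp_pos': array([0.55721148, 0.08928886, 0.19045993]), 'ee_rot': array([5.75111826e-02, 3.13955744e+00, 8.65531152e-04]), 'contact_force': array([-0.29978426,  0.13746509,  0.43475575]), 'wrist_torque': array([ 0.06149823, -0.01555437, -0.00136883]), 'finger_force': 0.0, 'opening': 0.04986661764028476}
```

View pics/g1.png

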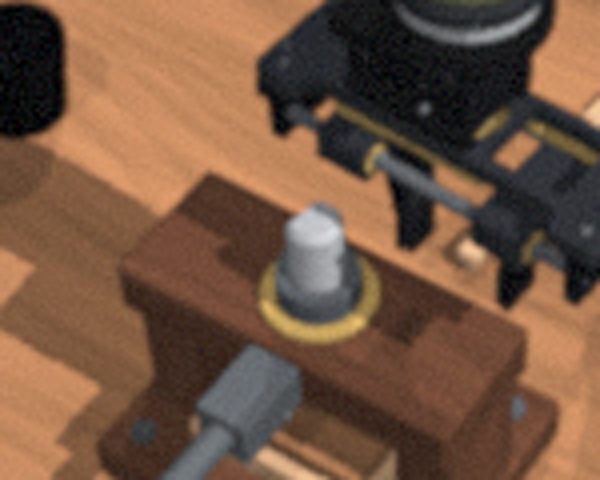

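The scene view shows the open gripper to the left of the spindle at (318,250), clear of it, with the flat on the shaft's far (-y) side. I'll lift, centre over the spindle and lower.

servo_tool(motion=[0, 0, 4, 0, 5, 0, 0, 4.5, 0, 5, 2, -4, 4.5, 0, 5, 3.3, -6.3, 4.5, 0, 5, 3.3, -6.3, 4.5, 0, 5, 3.3, -6.3, 4.5, 0, 5, 3.3, -6.3, 3, 0, 5, 3.3, -6.3, 1, 0, 5, 3.3, -6.3, -0.4, 0, 5, 3.3, -6.3, -0.4, 0, 5])

```text
clock: 3.95
tcp_pos: [0.5885, 0.0267, 0.1838]
ee_rot: [-0.056, -3.138, 0.0]
contact_force: [-1.0, -0.7, 0.4]
opening: 0.0502
finger_force: 0.0
```

servo_tool(motion=[0, 0, 0, 0, 4, 0, 0, 0, 0, 3, 0, 0, 0, 0, 2.5, 0, 0, 0, 0, 2, 0, 0, 0, 0, 2, 0, 0, 0, 0, 2, 0, 0, 0, 0, 2, 0, 0, 0, 0, 2, 0, 0, 0, 0, 2, 0, 0, 0, 0, 2], squeeze=10)

```text
clock: 5.2
tcp_pos: [0.59, 0.0276, 0.1859]
ee_rot: [0.056, 3.14, 0.003]
contact_force: [-0.1, 5.6, 2.6]
opening: 0.0222
finger_force: 10.0
```

servo_tool(motion=[0, 0.1, 0, 0, 2, 0, 0.1, 0, 0, 2, 0, 0.1, 0, 0, 2, 0, 0.1, 0, 0, 2, 0, 0.1, 0, 0, 2, 0, 0.1, 0, 0, 2, 0, 0.1, 0, 0, 2, 0, 0.1, 0, 0, 2, 0, 0.1, 0, 0, 2, 0, 0.1, 0, 0, 2], squeeze=45)

```text
clock: 6.45
tcp_pos: [0.59, 0.0277, 0.1859]
ee_rot: [0.057, 3.14, 0.001]
contact_force: [0.3, 4.8, 4.0]
opening: 0.0216
finger_force: 44.7
```

```bash
python3 -c "
from h import *
s=sense();print({k:np.round(s[k],4) for k in('q','tcp_pos','ee_rot','contact_force','wrist_torque','opening')})"
```

```text
{'q': array([-0.4247,  0.232 ,  0.3869,  1.6904, -0.0928,  1.2363,  1.5178]), 'tcp_pos': array([0.59  , 0.0277, 0.1859]), 'ee_rot': array([5.7000e-02, 3.1403e+00, 1.3000e-03]), 'contact_force': array([0.2783, 4.8116, 4.0136]), 'wrist_torque': array([ 1.1878, -0.0761, -0.0981]), 'opening': np.float64(0.0216)}
```

servo_tool(motion=[0.02, 0, 0, -4.3, 2, 0.05, 0, 0, -8.6, 2, 0.07, -0.01, 0, -12.9, 2, 0.09, -0.02, 0, -17.2, 2, 0.11, -0.02, 0, -21.5, 2, 0.13, -0.03, 0, -25.8, 2, 0.15, -0.05, 0, -30.1, 2, 0.17, -0.06, 0, -34.4, 2, 0.19, -0.07, 0, -38.7, 2, 0.2, -0.09, 0, -43, 2])

```text
clock: 7.7
tcp_pos: [0.5925, 0.0284, 0.186]
ee_rot: [1.205, 2.9, 0.005]
contact_force: [2.2, 7.5, 2.5]
opening: 0.0212
finger_force: 44.5
```

servo_tool(motion=[0.02, -0.02, 0, -4.3, 2, 0.03, -0.03, 0, -8.6, 2, 0.05, -0.05, 0, -12.9, 2, 0.06, -0.07, 0, -17.2, 2, 0.07, -0.09, 0, -21.5, 2, 0.08, -0.11, 0, -25.8, 2, 0.09, -0.13, 0, -30.1, 2, 0.09, -0.15, 0, -34.4, 2, 0.09, -0.18, 0, -38.7, 2, 0.1, -0.2, 0, -43, 2])

```text
clock: 8.95
tcp_pos: [0.5947, 0.0271, 0.186]
ee_rot: [2.183, 2.257, 0.009]
contact_force: [6.4, 8.4, -0.7]
opening: 0.0209
finger_force: 44.6
```

```bash
python3 -c "
from h import *
from scipy.spatial.transform import Rotation as R
s=sense();print({k:np.round(s[k],4) for k in('q','tcp_pos','ee_rot','contact_force','wrist_torque','opening')})
print(R.from_rotvec(s['ee_rot']).as_matrix().round(4).tolist())"
```

```text
{'q': array([-0.5723,  0.2546,  0.5685,  1.6875, -0.1469,  1.2365,  0.0628]), 'tcp_pos': array([0.5947, 0.0271, 0.186 ]), 'ee_rot': array([2.1827, 2.2572, 0.0086]), 'contact_force': array([ 6.4012,  8.3847, -0.6615]), 'wrist_torque': array([ 1.7549, -1.1968,  0.1488]), 'opening': np.float64(0.0209)}
[[-0.0335, 0.9994, 0.005], [0.9994, 0.0335, 0.0028], [0.0026, 0.0051, -1.0]]
```

servo_tool(motion=[0, 0, 0, 0, 3.5, 0, 0, 0, 0, 3.5, 0, 0, 0, 0, 3.5, 0, 0, 0, 0.2, 3.5, 0, 0, 0, 0.2, 3.5, 0, 0, 0, 0.2, 3.5, 0, 0, 0, 0.2, 3.5, 0, 0, 0, 0.2, 3.5, 0, 0, 0, 0.2, 3.5, 0, 0, 0, 0.2, 3.5], squeeze=10)

```text
clock: 10.2
tcp_pos: [0.5927, 0.0243, 0.1856]
ee_rot: [2.18, 2.262, 0.0]
contact_force: [-0.3, -0.5, 0.4]
opening: 0.0349
finger_force: 0.0
```

```bash
python3 -c "
from h import *
from scipy.spatial.transform import Rotation as R
s=sense();print({k:np.round(s[k],4) for k in('q','tcp_pos','ee_rot','contact_force','wrist_torque','opening')})
print(R.from_rotvec(s['ee_rot']).as_matrix().round(4).tolist())"
```

```text
{'q': array([-0.5706,  0.2541,  0.5698,  1.6891, -0.1438,  1.2403,  0.0681]), 'tcp_pos': array([0.5927, 0.0243, 0.1856]), 'ee_rot': array([2.1802, 2.2618, 0.    ]), 'contact_force': array([-0.3061, -0.4964,  0.403 ]), 'wrist_torque': array([-0.0504, -0.0037,  0.0035]), 'opening': np.float64(0.0349)}
[[-0.0367, 0.9993, 0.0001], [0.9993, 0.0367, -0.0001], [-0.0001, 0.0001, -1.0]]
```

servo_tool(motion=[0.2, 0.05, 0, 0, 3.5, 0.2, 0.05, 0, 0, 2.6, 0.2, 0.05, 0, 0, 2, 0.2, 0.05, 0, 0, 2, 0.2, 0.05, 0, 0, 2, 0.2, 0.05, 0, 0, 2, 0.2, 0.05, 0, 0, 2, 0.2, 0.05, 0, 0, 2, 0.2, 0.05, 0, 0, 2, 0.2, 0.05, 0, 0, 2], squeeze=8)

```text
clock: 11.45
tcp_pos: [0.5948, 0.0248, 0.1856]
ee_rot: [2.18, 2.262, 0.0]
contact_force: [1.3, 0.0, -2.0]
opening: 0.0219
finger_force: 8.0
```

servo_tool(motion=[0, 0, 0, 0, 2, 0, 0, 0, 0, 2, 0, 0, 0, 0, 2, 0, 0, 0, 0, 2, 0, 0, 0, 0, 2, 0, 0, 0, 0, 2, 0, 0, 0, 0, 2, 0, 0, 0, 0, 2, 0, 0, 0, 0, 2, 0, 0, 0, 0, 2], squeeze=55)

```text
clock: 12.7
tcp_pos: [0.5948, 0.0248, 0.1856]
ee_rot: [2.18, 2.262, 0.0]
contact_force: [5.2, 0.2, -3.3]
opening: 0.0213
finger_force: 54.7
```

```bash
python3 -c "
from h import *
from scipy.spatial.transform import Rotation as R
s=sense();print({k:np.round(s[k],4) for k in('q','tcp_pos','ee_rot','contact_force','wrist_torque','opening')})
print(R.from_rotvec(s['ee_rot']).as_matrix().round(4).tolist())"
```

```text
{'q': array([-0.5694,  0.2588,  0.5694,  1.684 , -0.1463,  1.2411,  0.0691]), 'tcp_pos': array([0.5948, 0.0248, 0.1856]), 'ee_rot': array([2.1801e+00, 2.2616e+00, 4.0000e-04]), 'contact_force': array([ 5.1645,  0.1512, -3.2797]), 'wrist_torque': array([-0.1305, -1.0131, -0.1494]), 'opening': np.float64(0.0213)}
[[-0.0367, 0.9993, 0.0004], [0.9993, 0.0367, -0.0001], [-0.0001, 0.0004, -1.0]]
```

servo_tool(motion=[0, 0, 0, 0, 4.5, 0, 0, 0, 0, 5, 0, 0, 3, 0, 6, 0, 0, 7, 0, 8, -2, 4, 7.5, 10, 8.2, -4, 9, 7.5, 20, 8.2, -6, 14, 7.5, 28, 8.2, -8, 19, 7.5, 36, 8.2, -11, 23, 7.5, 46, 8.2, -13, 27, 7.5, 56, 8.2], squeeze=20)

```text
clock: 13.95
tcp_pos: [0.4628, 0.2959, 0.2608]
ee_rot: [-0.853, -3.023, 0.001]
contact_force: [0.6, 0.9, -0.3]
opening: 0.082
finger_force: 0.0
```

```bash
python3 - <<'E'
from h import *
s=snapshot("scene");t=snapshot("top")
np.save("scene1.npy",s,allow_pickle=True);np.save("top1.npy",t,allow_pickle=True)
a=cv2.resize(t["color"][180:230,290:340],None,fx=6,fy=6,interpolation=cv2.INTER_CUBIC)
b=cv2.resize(t["color"][235:300,165:235],None,fx=6,fy=6,interpolation=cv2.INTER_CUBIC)
c=cv2.resize(s["color"][230:280,260:320],None,fx=4,fy=4,interpolation=cv2.INTER_CUBIC)
d=cv2.resize(s["color"][290:345,420:480],None,fx=5,fy=4,interpolation=cv2.INTER_CUBIC)
im=np.zeros((600,800,3),np.uint8);im[:300,:300]=a;im[:390,310:730]=b;im[310:510,:240]=c;im[395:600,310:610]=d[:205]
cv2.imwrite("pics/v2.png",im);print(sense()["tcp_pos"],sense()["clock"],sense()["ee_rot"])
E
```

```text
[0.46035625 0.30047365 0.26042876] 14.05 [-8.43831548e-01 -3.02272816e+00 -1.44945918e-03]
```

View pics/v2.png

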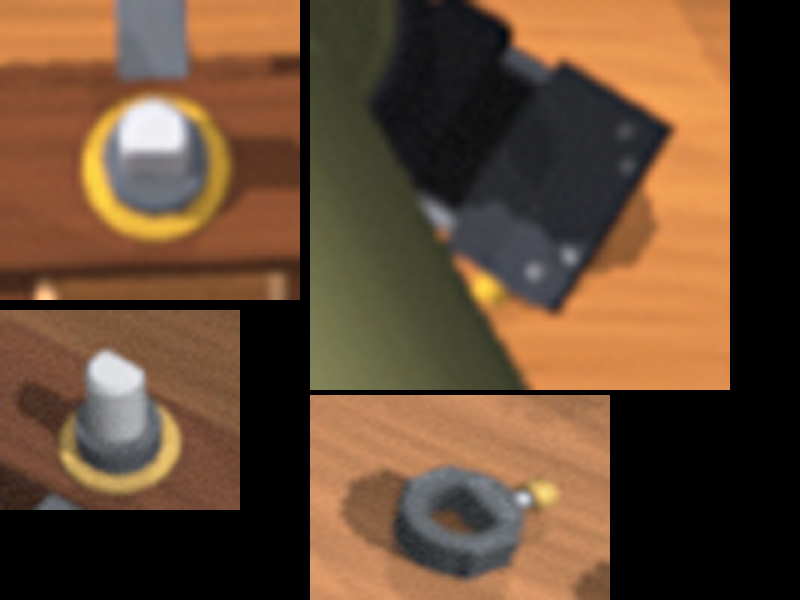

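The top crop shows the shaft flat now facing squarely to the front (down in the image). The scene crop shows the collar at about (450,321) with its brass screw head at about (466.6,314.3).

```bash
python3 - <<'E'
from h import *
from scipy.optimize import least_squares
for n,uv in(("top",(194.6,282.8)),("scene",(466.6,314.3))):
    s=np.load(n+"0.npy",allow_pickle=True).item();P=pts(s);hsv=cv2.cvtColor(s["color"],cv2.COLOR_BGR2HSV)
    reg=(abs(P[...,0]-.448)<.045)&(abs(P[...,1]-.334)<.045)
    m=reg&(P[...,2]>.025)&(P[...,2]<.033)&(hsv[...,1]<110)
    p=P[m];d=p[:,:2]-p[:,:2].mean(0);p=p[np.hypot(*d.T)<.032]
    k=np.round(np.degrees(np.arctan2(*(p[:,:2]-[.448,.334]).T))/20)
    o=np.array([p[k==i][np.argmax(np.hypot(*(p[k==i,:2]-[.448,.334]).T)),:2] for i in np.unique(k)])
    f=least_squares(lambda c:np.hypot(*(o-c[:2]).T)-c[2],[.448,.334,.026],loss="soft_l1",f_scale=.001).x
    h=ray(s,*uv,.014)
    v=h[:2]-f[:2];print(n,len(p),f.round(4),"head",h.round(4),np.hypot(*v).round(4),"x-axis yaw",np.degrees(np.arctan2(-v[1],-v[0])).round(1))
    b=reg|((abs(P[...,0]-.41)<.02)&(abs(P[...,1]-.355)<.02));b&=(hsv[...,0]>17)&(hsv[...,0]<36)&(hsv[...,1]>130)&(hsv[...,2]>130)&(P[...,2]>.008)
    vv,uu=np.nonzero(b);print(b.sum(),uu.mean(),vv.mean())
E
```

```text
top 169 [0.4477 0.3324 0.0253] head [0.4135 0.3528 0.014 ] 0.0398 x-axis yaw -30.9
17 194.0 282.8235294117647
scene 315 [0.4484 0.3344 0.0263] head [0.4103 0.3574 0.014 ] 0.0444 x-axis yaw -31.0
23 466.0 313.60869565217394
```

servo_tool(motion=[-1.7, 3.9, 0, 1, 8.2, -1.7, 3.9, -5, 1, 8.2, -1.7, 3.9, -10, 1, 8.2, -1.7, 3.9, -15, 1, 8.2, -1.7, 3.9, -18, 1, 8.2, -1.7, 3.9, -18, 1, 8.2, -1.7, 3.9, -18, 1, 8.2, -1.7, 3.9, -18, 1, 8.2, -1.7, 3.9, -18, 1, 8.2, -1.7, 3.9, -18, 1, 8.2])

```text
clock: 15.3
tcp_pos: [0.4479, 0.334, 0.0812]
ee_rot: [0.837, 3.028, 0.002]
contact_force: [0.7, 0.2, -0.6]
opening: 0.0821
finger_force: 0.0
```

```bash
cat > st.py <<'E'
from h import *
from scipy.spatial.transform import Rotation as R
s=sense();print({k:np.round(s[k],4).tolist() for k in('clock','q','tcp_pos','contact_force','wrist_torque','opening')})
M=R.from_rotvec(s['ee_rot']).as_matrix();print("closing",np.degrees(np.arctan2(M[1,1],M[0,1])).round(2),M[:,2].round(4))
E
python3 st.py
```

```text
{'clock': 15.3, 'q': [-0.9036, 0.2624, 0.2449, 1.869, -0.0741, 1.0178, 0.4037], 'tcp_pos': [0.4479, 0.334, 0.0812], 'contact_force': [0.657, 0.2248, -0.6047], 'wrist_torque': [0.0113, 0.0274, 0.0225], 'opening': 0.0821}
closing 59.1 [ 8.e-04  8.e-04 -1.e+00]
```

servo_tool(motion=[0, 0, -2, 0, 8.2, 0, 0, -4, 0, 8.2, 0, 0, -6, 0, 8.2, 0, 0, -6, 0, 8.2, 0, 0, -6, 0, 8.2, 0, 0, -6, 0, 6.2, 0, 0, -6, 0, 5, 0, 0, -6, 0, 5, 0, 0, -6, 0, 5, 0, 0, -6, 0, 5], squeeze=15)

```text
clock: 16.55
tcp_pos: [0.4477, 0.3339, 0.0207]
ee_rot: [0.837, 3.028, 0.0]
contact_force: [0.2, -0.4, 0.9]
opening: 0.0525
finger_force: 15.0
```

servo_tool(motion=[0, 0, 0, 0, 5, 0, 0, 0, 0, 5, 0, 0, 0, 0, 5, 0, 0, 0, 0, 5, 0, 0, 0, 0, 5, 0, 0, 0, 0, 5, 0, 0, 1, 0, 5, 0, 0, 3, 0, 5, 0, 0, 5, 0, 5, 0, 0, 5, 0, 5], squeeze=45)

```text
clock: 17.8
tcp_pos: [0.4485, 0.3343, 0.072]
ee_rot: [0.837, 3.027, 0.004]
contact_force: [0.8, 0.1, -1.9]
opening: 0.052
finger_force: 45.0
```

```bash
python3 st.py
```

```text
{'clock': 17.8, 'q': [-0.9028, 0.2739, 0.2448, 1.8761, -0.0782, 0.9979, 0.4069], 'tcp_pos': [0.4485, 0.3343, 0.072], 'contact_force': [0.8281, 0.111, -1.9186], 'wrist_torque': [-0.0301, -0.0313, 0.033], 'opening': 0.052}
closing 59.09 [ 0.0021  0.0019 -1.    ]
```

servo_tool(motion=[0, 0, 6, 5, 5, 0, 0, 12, 9, 5, 1, -2, 18, 12, 5, 3, -6, 19, 15, 5, 5, -10, 19, 18, 5, 7, -14, 19, 21, 5, 9, -18, 19, 24, 5, 11, -22, 19, 27, 5, 12.5, -26, 19, 30, 5, 13.5, -29, 19, 33, 5])

```text
clock: 19.05
tcp_pos: [0.5826, 0.0413, 0.2591]
ee_rot: [0.057, -3.139, 0.002]
contact_force: [0.8, 0.7, -1.9]
opening: 0.0517
finger_force: 45.0
```

servo_tool(motion=[0.9, -1.9, 0, 0, 5, 0.9, -1.9, 0, 0, 5, 0.9, -1.9, 0, 0, 5, 0.9, -1.9, -1, 0, 5, 0.9, -1.9, -2, 0, 5, 0.9, -1.9, -3, 0, 5, 0.9, -1.9, -3, 0, 5, 0.9, -1.9, -3, 0, 5, 0.9, -1.9, -3, 0, 5, 0.9, -1.9, -3, 0, 5])

```text
clock: 20.3
tcp_pos: [0.5919, 0.0248, 0.2309]
ee_rot: [-0.057, 3.14, 0.0]
contact_force: [-0.2, -0.4, -2.6]
opening: 0.0518
finger_force: 45.0
```

```bash
python3 st.py; python3 - <<'E'
from h import *
s=snapshot("scene");t=snapshot("top")
a=cv2.resize(t["color"][165:255,270:360],None,fx=4,fy=4,interpolation=cv2.INTER_CUBIC)
c=cv2.resize(s["color"][190:290,240:340],None,fx=4.2,fy=4.2,interpolation=cv2.INTER_CUBIC)
im=np.zeros((430,800,3),np.uint8);im[:360,:360]=a;im[:420,370:790]=c
cv2.imwrite("pics/v3.png",im)
E
```

```text
{'clock': 20.3, 'q': [-0.4969, 0.2115, 0.4766, 1.6301, -0.0998, 1.3235, 1.6025], 'tcp_pos': [0.5919, 0.0248, 0.2309], 'contact_force': [-0.1878, -0.4212, -2.6393], 'wrist_torque': [0.0007, 0.0149, -0.0128], 'opening': 0.0518}
closing 92.1 [ 7.e-04  3.e-04 -1.e+00]
```

View pics/v3.png

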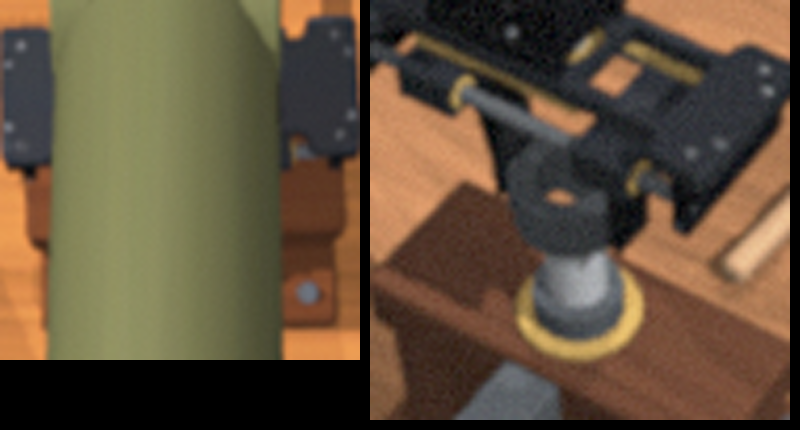

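The scene view shows the collar held level above the shaft, its ring at about (560,200) in the crop with the right side hidden by a finger. I'll check its lateral offset numerically.

```bash
python3 - <<'E'
from h import *
s=snapshot("scene");P=pts(s)
K=s["intrinsics"];W=np.linalg.inv(s["world_from_camera"])
def pr(p):
    c=W[:3,:3]@p+W[:3,3];q=K@c;return (q/q[2])[:2]
th=np.radians(np.arange(0,360,5));A=np.array([.5918,.0248])
for z in(.210,.238):
    q=np.array([pr(np.array([A[0]+.026*np.cos(t),A[1]+.026*np.sin(t),z])) for t in th]);print(z,"u",q[:,0].min().round(1),q[:,0].max().round(1),"v",q[:,1].min().round(1),q[:,1].max().round(1))
print("crop left u",240+(510)/4.2-370/4.2,"bottom v",190+255/4.2)
m=(P[...,2]>.233)&(P[...,2]<.243)&(np.hypot(P[...,0]-.5918,P[...,1]-.0248)<.034)&(s["color"].max(2)<110)
p=P[m];print(m.sum(),p.min(0).round(4),p.max(0).round(4))
d=p[:,:2]-A; c,sn=np.cos(np.radians(2.1)),np.sin(np.radians(2.1)); l=d@np.array([[c,-sn],[sn,c]]); print("press frame max x",np.percentile(l[:,0],[98,100]),"y",l[:,1].min(),l[:,1].max())
m=(P[...,2]>.205)&(P[...,2]<.232)&(np.hypot(P[...,0]-.5918,P[...,1]-.0248)<.034)
l=(P[m][:,:2]-A); w=l[abs(l[:,1])<.012]; print("wall x near y=0:",np.median(w[:,0]),len(w),np.percentile(w[:,0],[10,90]))
f=__import__("scipy.optimize").optimize.least_squares(lambda c:np.hypot(*(l-c).T)-.026,[0,0],loss="soft_l1",f_scale=.001).x;print("wall circle centre",f)
E
```

```text
0.21 u 273.5 300.8 v 230.6 251.3
0.238 u 272.4 300.3 v 220.8 241.6
crop left u 273.33333333333337 bottom v 250.71428571428572
265 [ 0.5812 -0.0058  0.233 ] [0.6188 0.0576 0.2428]
press frame max x [0.02597777 0.02698914] y -0.030963075231308652 0.032451260036571075
wall x near y=0: 0.023661941106919326 96 [-0.00950748  0.02593904]
wall circle centre [5.39779345e-05 3.24101621e-03]
```

The collar sits over the axis to within about 1 mm, so I'll lower it while watching the force.

servo_tool(motion=[0, 0, -0.4, 0, 5, 0, 0, -0.8, 0, 5, 0, 0, -1, 0, 5, 0, 0, -1.2, 0, 5, 0, 0, -1.4, 0, 5, 0, 0, -1.6, 0, 5, 0, 0, -1.7, 0, 5, 0, 0, -1.8, 0, 5, 0, 0, -1.8, 0, 5, 0, 0, -1.8, 0, 5])

```text
clock: 21.7
tcp_pos: [0.5914, 0.0248, 0.2124]
ee_rot: [0.057, -3.141, -0.0]
contact_force: [-1.2, -0.2, -1.9]
opening: 0.0519
finger_force: 45.0
```

```bash
python3 st.py
```

```text
{'clock': 21.7, 'q': [-0.4948, 0.223, 0.475, 1.655, -0.1055, 1.2896, 1.6069], 'tcp_pos': [0.5914, 0.0248, 0.2124], 'contact_force': [-1.1962, -0.1613, -1.8768], 'wrist_torque': [0.0489, 0.4044, -0.0055], 'opening': 0.0519}
closing 92.1 [-6.e-04  0.e+00 -1.e+00]
```

servo_tool(motion=[-0.05, 0, -0.3, 0, 5, -0.05, 0, -0.6, 0, 5, -0.05, 0, -0.9, 0, 5, -0.05, 0, -1.2, 0, 5, -0.05, 0, -1.5, 0, 5, -0.05, 0, -1.8, 0, 5, -0.05, 0, -2.1, 0, 5, -0.05, 0, -2.4, 0, 5, -0.05, 0, -2.6, 0, 5, -0.05, 0, -2.6, 0, 5])

```text
clock: 22.95
tcp_pos: [0.5912, 0.0248, 0.1864]
ee_rot: [0.058, -3.141, 0.0]
contact_force: [-0.3, 0.8, -1.3]
opening: 0.052
finger_force: 45.0
```

```bash
python3 st.py
```

```text
{'clock': 22.95, 'q': [-0.4914, 0.2407, 0.4722, 1.6889, -0.1149, 1.2396, 1.614], 'tcp_pos': [0.5912, 0.0248, 0.1864], 'contact_force': [-0.2744, 0.7632, -1.2554], 'wrist_torque': [0.043, 0.0128, 0.0066], 'opening': 0.052}
closing 92.1 [-1.e-04 -0.e+00 -1.e+00]
```

servo_tool(motion=[0, 0, -0.1, 0, 5, 0, 0, -0.2, 0, 5, 0, 0, -0.3, 0, 5, 0, 0, -0.4, 0, 5, 0, 0, -0.5, 0, 5, 0, 0, -0.6, 0, 5, 0, 0, -0.7, 0, 5, 0, 0, -0.8, 0, 5, 0, 0, -0.8, 0, 5, 0, 0, -0.8, 0, 5], squeeze=58)

```text
clock: 24.2
tcp_pos: [0.5912, 0.0248, 0.1807]
ee_rot: [-0.058, 3.14, 0.001]
contact_force: [-4.9, -0.2, 9.4]
opening: 0.0514
finger_force: 58.0
```

```bash
python3 st.py
```

```text
{'clock': 24.2, 'q': [-0.4901, 0.2448, 0.4716, 1.6962, -0.1181, 1.228, 1.6166], 'tcp_pos': [0.5912, 0.0248, 0.1807], 'contact_force': [-4.9259, -0.1654, 9.3554], 'wrist_torque': [-0.029, 1.0692, 0.079], 'opening': 0.0514}
closing 92.11 [ 6.e-04  9.e-04 -1.e+00]
```

servo_tool(motion=[-0.05, 0, -0.1, 0, 5, -0.1, 0, -0.2, 0, 5, -0.1, 0, -0.3, 0, 5, -0.1, 0, -0.4, 0, 5, -0.1, 0, -0.4, 0, 5, -0.1, 0, -0.4, 0, 5, -0.1, 0, -0.4, 0, 5, -0.1, 0, -0.4, 0, 5, -0.1, 0, -0.4, 0, 5, -0.1, 0, -0.4, 0, 5])

```text
clock: 25.45
tcp_pos: [0.5912, 0.0248, 0.1806]
ee_rot: [-0.058, 3.137, 0.003]
contact_force: [-9.7, 1.0, 26.5]
opening: 0.0516
finger_force: 58.0
```

```bash
python3 st.py; python3 - <<'E'
from h import *
s=snapshot("scene")
c=cv2.resize(s["color"][200:300,230:340],None,fx=5,fy=5,interpolation=cv2.INTER_CUBIC)
cv2.imwrite("pics/v4.png",c)
E
```

```text
{'clock': 25.45, 'q': [-0.4902, 0.2424, 0.4717, 1.6991, -0.1185, 1.2241, 1.6171], 'tcp_pos': [0.5912, 0.0248, 0.1806], 'contact_force': [-9.6668, 1.0423, 26.5383], 'wrist_torque': [-0.2338, 2.3701, 0.0201], 'opening': 0.0516}
closing 92.1 [ 0.0038  0.0023 -1.    ]
```

View pics/v4.png

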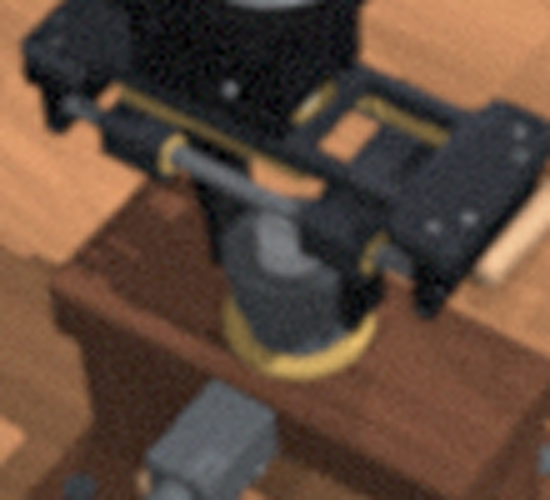

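The collar is down on the shoulder with the shaft showing through it at about (280,235). The TCP height of 0.1806 m matches the expected seated height, the tool is level, and the push is 26 N.

```bash
python3 -c "
from plant import *
print(finish_job())"
```

```text
the job is handed in; nothing more can be done
None
```

I turned the spindle's flat square to the front and seated the collar fully on the shoulder with its screw to the front. It is still gripped at 58 N and pressed down with about 26 N, and the job is handed in at about 25.5 s.

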